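# Roll the tube in line with the saw vise

### The arm

A 6-joint arm with a two-finger parallel gripper is mounted at the origin on the work surface. World frame = base frame: x ahead of the robot, y to its left, z up, the work surface at z = 0. Lengths are in mm, angles in rad, forces in N, time in s.
With the tool pointing down it reaches from about 350 to 875 mm from the base axis. Payload 4.2 kg.
Tool frame: the origin (TCP) lies midway between the tips of the shut fingers; the grasp point (between the pads) lies 19 mm behind it; z points along the fingers, y is the line along which they close (so a half turn about z gives the same grasp; the last joint's range is limited). The gripper opens to 85 mm and grips with 20 to 120 N. Pads are 22 mm wide; open, the fingers measure 114 mm over their backs; the gripper's body (76 mm by 85 mm) begins 54 mm behind the grasp point. The pads swing forward as they close: fully open they stand 13 mm farther back than shut.
Start: joints at [1.49, 0.385, 0.008, 0, -1.194, -0.259], TCP at [208.279, 589.253, 231.312] pointing down, gripper open.
Joint ranges: [-3.14, 3.14], [-1.21, 2.06], [-1.07, 1.41], [-3.16, 2.05], [-2.99, -0.16], [-3.1, 3.1]. Speed limits (rad/s): [2.79, 2.79, 3.14, 3.14, 3.14, 3.14].

### API

Orientations are given as a unit quaternion [x, y, z, w].
In Python, from bench import read_state, get_image, job_done gives the robot as it stands.
- The arm moves only by the shell command python3 -m jog 'ROWS'. ROWS is JSON, a list of rows, each a list of 3 entries, a list of its own where there are three numbers: the shift along the world's x, y, z scaled (see below), then the turn, a rotation vector about the world's x, y, z scaled (see below), then the gripper's target within -1 to 1 (shut at 1, half-way at 0, fully open at -1). In form: [[[x, y, z], [wx, wy, wz], claw], ...]. A call has 1 to 20 rows; each row is the pose to reach, as a shift and turn from the pose commanded when the call began; what a row does not reach only later rows make up. The controller multiplies each number of a shift by 10 cm and each number of a turn by 120 degrees. A row lasts 1/10 s, in which the tool goes at most 50 mm and 8.59 degrees, less where a joint would pass 70% of its speed; a pose out of reach is approached as far as the arm can. A call with a number of a shift or a turn outside -1 to 1 is refused whole. A call with a gripper value outside its range is refused whole. The fingers move at their own pace and stop on an object; the grip force is fixed at half the most. Time passes only in rows, so rows that repeat a pose let the fingers close. It gives the time, the measured TCP pose, the force, the opening and the grip force at its end, in the units of the state.
- read_state(): the state, without advancing time (a new reading comes with each control period).
- get_image(name): name is "side" or "top"; returns a dict with "frame" (400x640x3 uint8, red, green, blue), "range_z" (400x640 float32, mm along the optical axis (not along the pixel's ray), 0 where there is no reading), "fx", "fy", "cx", "cy" (pixels), "R" (3x3) and "t" (3): a world point X has camera coordinates R X + t. Camera axes: x right, y down, z forward; pixel columns grow to the right and rows downward; lengths in mm; the calibration is good to about 2 mm. A picture is of the moment at which its call begins.
- job_done(): hands the job in; it is judged then, once.
The state is a dict: "clock": time; "joints": joint angles; "joint_vel": joint speeds; "joint_efforts": joint torques, N m; "position": TCP position; "ee_rot": TCP orientation; "contact_force": force on the tool from outside, world axes, zero at the start; "wrist_torque": the same for the moment, N m; "gripper_width": finger opening in mm; "grasp_force": force on a finger pad.
Only numpy, scipy, OpenCV 4.12 (cv2) and the standard library are available. Lean on these libraries where they do the work, as an engineer would, in place of code of your own. Each camera call takes 0.05 s, during which the arm holds its last target. There are 200 camera calls.

### The job

With your fingertips on its top, gently roll the round tube across the saw's infeed table until it lies in line with the opening of the vise, midway between the two jaws as you look along the feed, so that it could be fed straight in, and leave it there at rest. Do not pick it up or push it from low at its side. Leave the vise, the square tube, the disc, the bottle and the spanner alone.

Things in the scene. Friction and masses are not known exactly. Their poses are not given: they have to be found in the camera images.
- tube: the piece to roll: round aluminium tube with open, dark ends, 90 mm diameter, 220 mm long, about 0.5 kg, loose on the table left or right of the vise's centre line. Origin: middle of its length, on its axis (45 mm up; its top is at 90 mm). x axis: along the tube, roughly the vise's x; y and z turn as it rolls. Rolls freely without slipping; left while slow, it stops within a few mm.
- tube_end_a (a point): centre of the tube's end at its own -x (the end near the robot), on its axis
- tube_end_b (a point): centre of the tube's end at its own +x (the end near the vise), on its axis
- vise: bandsaw vise, fixed: two upright steel jaws, 130 mm long along the feed, 100 mm high, 130 mm apart, on cream castings, handwheel on its -y side. Origin: on the table, midway between the jaw faces (y = +65 and -65 mm) and along them (x = -65 to 65 mm). x: level, feed direction, away from the robot; y: level, to the left across the opening. The tube's middle is at x = about -225 mm.
- box_section: bystander: square aluminium tube 80 x 80 x 220 mm, lying on the other side of the line of the vise. Origin: centre of its underside; x along its length
- oil_bottle: bystander: white bottle with black cap, 60 mm diameter, 150 mm high, standing. Origin: centre of its underside
- slug: bystander: sawn-off aluminium disc, 60 mm diameter, 45 mm high, standing on its end. Origin: centre of its underside
- spanner: bystander: steel spanner 180 mm long lying flat. Origin: underside, middle of its length; x along it
Mind the look-alikes: they are no part of the job. Leave any orange, pink or turquoise look-alike of the tube alone.

How it is judged:
By the outcome, as a careful person would: the job done as asked, in the order asked, and still so for the second after the job is handed in, with the robot touching nothing.
It also fails if it takes over 64 s, if anything falls off the work surface, if the arm or the gripper's body presses on something with over 40 N, if the wrist force passes 120 N, or if a joint passes its speed limit or range.

## Working session

There is one attempt and no reset: what is moved stays moved. The work goes in short steps, Python scripts to look and compute and a shell command to move; the robot and the scene stay as the last step left them, time stands still between calls to the robot, and variables do not carry over. Pictures are saved under pics/ and viewed, at most 10 in all, crops included, and the job is handed in when it is done.

```bash
mkdir -p pics; cat > h.py <<'E'
import numpy as np, cv2
from bench import read_state,get_image,job_done
def pts(im):
    z=im["range_z"]; v,u=np.mgrid[:400,:640]
    c=np.stack([(u-im["cx"])/im["fx"]*z,(v-im["cy"])/im["fy"]*z,z],-1)
    return (c-im["t"])@np.asarray(im["R"])
def save(im,n): cv2.imwrite("pics/"+n,im["frame"][:,:,::-1])
E
python3 - <<'E'
from h import *
for n in("top","side"):
    im=get_image(n); save(im,n+"0.png"); np.savez(n+"0.npz",**im)
    print(n,np.round(-np.asarray(im["R"]).T@im["t"]),np.round(im["R"],2).tolist())
s=read_state();print(s["ee_rot"],s["clock"],s["position"])
E
```

```text
top [ 293.  -94. 1418.] [[-0.01, -1.0, -0.03], [-0.99, 0.02, -0.16], [0.16, 0.03, -0.99]]
side [  -15. -1079.  1144.] [[0.87, -0.49, -0.02], [-0.35, -0.6, -0.72], [0.34, 0.64, -0.69]]
[ 9.85589760e-01 -1.69150356e-01 -1.05264473e-04  9.85654330e-04] 0.1 [208.11244437 588.79056631 230.31992319]
```

View pics/top0.png

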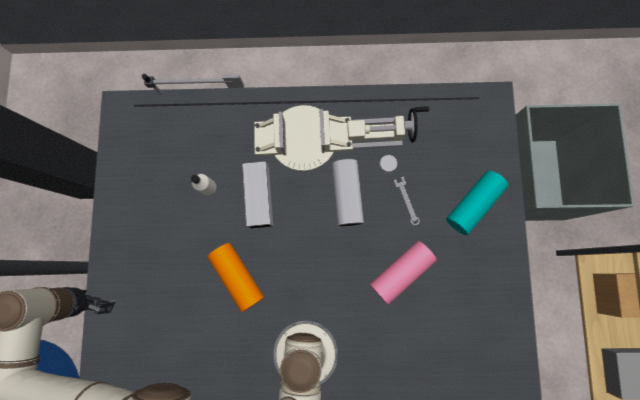

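View pics/side0.png

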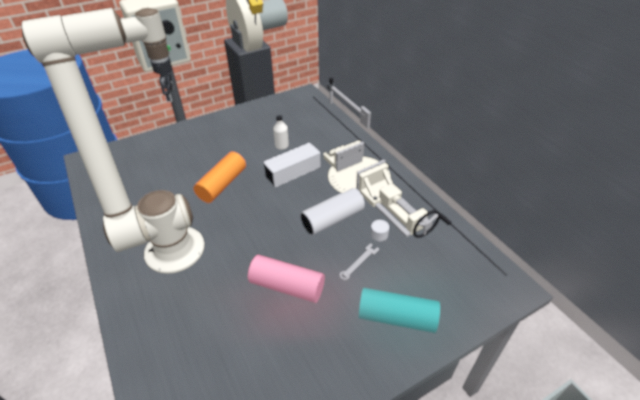

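The top view shows the round tube at (347,192), the square tube at (257,195) and the vise opening around (302,132), with its jaws at u≈279 and u≈324. The disc is at (389,163) and the spanner at (407,200). The side view confirms the round tube by its dark end at (313,222).

```bash
cat >> h.py <<'E'
def tube(im,lo=(330,150),hi=(372,232),show=True):
    P=pts(im); m=np.zeros((400,640),bool); m[lo[1]:hi[1],lo[0]:hi[0]]=1
    m&=(P[...,2]>50)&(P[...,2]<110)&(im["range_z"]>0)
    n,l,s,c=cv2.connectedComponentsWithStats(m.astype(np.uint8)); k=1+np.argmax(s[1:,4]); q=P[l==k]
    t=q[q[:,2]>70]                     # upper cap of the tube
    c0=t[:,:2].mean(0); d=np.linalg.svd(t[:,:2]-c0,full_matrices=False)[2][0]; d*=np.sign(d[0]); nrm=np.array([-d[1],d[0]])
    # circle fit in cross-section
    w=(t[:,:2]-c0)@nrm; z=t[:,2]
    A=np.c_[2*w,2*z,np.ones(len(w))]; a=np.linalg.lstsq(A,w*w+z*z,rcond=None)[0]; r=np.sqrt(a[2]+a[0]**2+a[1]**2)
    s_=(t[:,:2]-c0)@d; mid=c0+nrm*a[0]+d*(np.percentile(s_,1)+np.percentile(s_,99))/2
    print("tube mid",mid.round(1),"yaw",np.arctan2(d[1],d[0]).round(4),"z",a[1].round(1),"r",r.round(1),"len",np.ptp(np.percentile(s_,[1,99])).round(),"top",np.percentile(z,98).round(1),"box",s[k])
    return mid,d
E
python3 - <<'E'
from h import *
im=dict(np.load("top0.npz")); tube(im)
P=pts(im)
# vise: print height map across rows
for v in (118,124,130,136,142,148):
    print(v,[(u,*P[v,u].round().astype(int).tolist()) for u in range(268,338,3)])
# spanner, slug, box
for n,(u,v) in dict(slug=(389,163),box=(257,195),bottle=(205,186),table=(303,220)).items(): print(n,P[v,u].round())
big=cv2.resize(im["frame"][90:240,230:430,::-1],None,fx=4,fy=4,interpolation=cv2.INTER_CUBIC); cv2.imwrite("pics/crop0.png",big)
E
```

```text
tube mid [ 543.7 -152.4] yaw 0.0816 z 53.2 r 39.0 len 218.0 top 95.1 box [ 332  159   32   66 1650]
118 [(268, 842, 136, 3), (271, 841, 125, 3), (274, 805, 100, 95), (277, 805, 89, 96), (280, 805, 79, 95), (283, 815, 71, 69), (286, 840, 68, 4), (289, 840, 57, 2), (292, 839, 46, 5), (295, 840, 35, 1), (298, 840, 23, 1), (301, 840, 12, 0), (304, 839, 1, 2), (307, 841, -10, -3), (310, 839, -21, 1), (313, 839, -33, 0), (316, 837, -44, 3), (319, 838, -55, 0), (322, 799, -68, 101), (325, 802, -79, 93), (328, 803, -89, 91), (331, 809, -100, 75), (334, 810, -110, 72), (337, 817, -121, 52)]
124 [(268, 799, 127, 54), (271, 807, 120, 31), (274, 784, 100, 93), (277, 784, 89, 93), (280, 781, 78, 100), (283, 790, 71, 74), (286, 817, 68, 3), (289, 814, 56, 8), (292, 816, 46, 4), (295, 816, 35, 3), (298, 815, 23, 4), (301, 817, 13, -3), (304, 816, 1, -1), (307, 815, -10, 1), (310, 814, -21, 4), (313, 814, -33, 4), (316, 814, -44, 2), (319, 814, -55, 3), (322, 776, -68, 104), (325, 780, -78, 95), (328, 780, -89, 94), (331, 804, -99, 27), (334, 803, -110, 29), (337, 802, -121, 30)]
130 [(268, 787, 132
[... 1337 characters left out ...]
 -67, 102), (325, 717, -77, 88), (328, 715, -88, 94), (331, 719, -98, 81), (334, 722, -109, 70), (337, 724, -119, 62)]
148 [(268, 708, 126, 58), (271, 709, 116, 54), (274, 718, 109, 25), (277, 699, 90, 85), (280, 701, 80, 78), (283, 699, 69, 86), (286, 723, 67, 7), (289, 724, 57, 1), (292, 726, 46, -4), (295, 725, 35, -2), (298, 724, 24, 0), (301, 722, 12, 5), (304, 722, 1, 3), (307, 723, -9, 0), (310, 722, -21, 4), (313, 723, -32, 0), (316, 720, -43, 7), (319, 722, -54, 0), (322, 702, -66, 66), (325, 707, -77, 49), (328, 707, -87, 50), (331, 715, -98, 22), (334, 713, -109, 27), (337, 714, -120, 24)]
slug [ 649. -302.   47.]
box [535. 159.  80.]
bottle [566. 334.  98.]
table [456.   7.  -4.]
```

View pics/crop0.png

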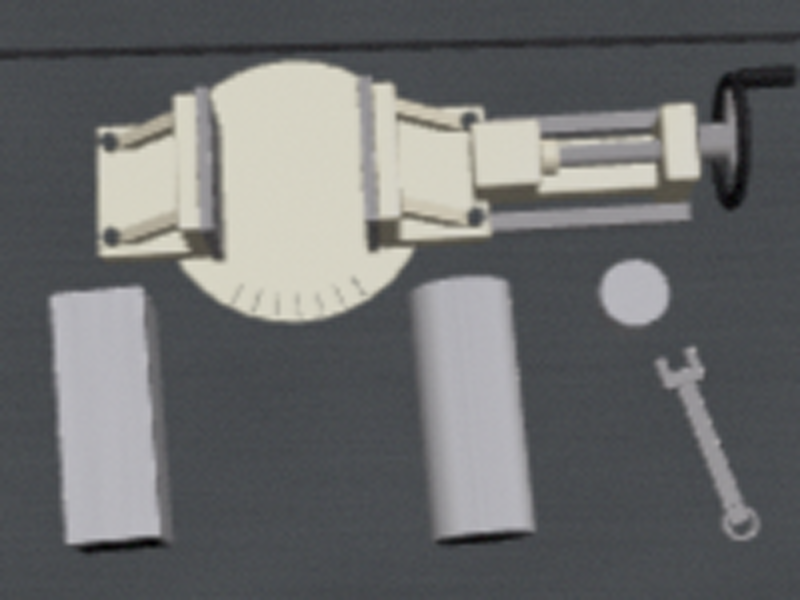

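```bash
cat >> h.py <<'E'
def ray(im,u,v,z):
    R=np.asarray(im["R"]); c=-R.T@im["t"]; d=R.T@np.array([(u-im["cx"])/im["fx"],(v-im["cy"])/im["fy"],1.])
    return (c+d*(z-c[2])/d[2])[:2]
def edge(sig,lo,hi):   # subpixel column of strongest gradient
    g=np.abs(np.gradient(cv2.GaussianBlur(sig.reshape(1,-1).astype(np.float32),(0,0),.8)[0])); k=lo+np.argmax(g[lo:hi])
    a,b,c=g[k-1],g[k],g[k+1]; return k+.5*(a-c)/(a-2*b+c+1e-9)
def fit(p,n):
    p=np.array(p); 
    for _ in range(3):
        a=np.polyfit(p[:,0],p[:,1],1); r=p[:,1]-np.polyval(a,p[:,0]); p=p[abs(r)<max(1.5,2*r.std())]
    print(n,"slope",a[0].round(4),"y@543",np.polyval(a,543).round(1),"y@xm",np.polyval(a,p[:,0].mean()).round(1),"xm",p[:,0].mean().round(),"res",r.std().round(2),len(p)); return a
E
python3 - <<'E'
from h import *
im=dict(np.load("top0.npz")); f=im["frame"].astype(float); rb=f[...,0]-f[...,2]; g=f.mean(2)
fit([ray(im,edge(rb[v],314,325),v,100) for v in range(113,150)],"right jaw top")
fit([ray(im,edge(rb[v],282,290),v,0) for v in range(118,148)],"left jaw foot")
fit([ray(im,edge(g[v],277,285),v,100) for v in range(116,150)],"left jaw top")
fit([ray(im,edge(g[v],329,344),v,45) for v in range(166,220)],"tube L")
fit([ray(im,edge(g[v],352,368),v,45) for v in range(166,220)],"tube R")
for v in (125,135):print(rb[v,276:290].tolist(),g[v,276:290].round().tolist())
E
python3 -m jog '[[[0.2,-0.5,0],[0,0,-0.07],-1],[[0.45,-1,0],[0,0,-0.14],-1]]'
python3 -m jog '[[[0.2,-0.5,0],[0,0,-0.07],-1],[[0.45,-1,0],[0,0,-0.14],-1]]'
python3 -m jog '[[[0.2,-0.5,0],[0,0,-0.07],-1],[[0.45,-1,0],[0,0,-0.14],-1]]'
```

```text
right jaw top slope -0.0007 y@543 -67.1 y@xm -67.3 xm 753.0 res 5.3 37
left jaw foot slope 0.0376 y@543 64.9 y@xm 73.8 xm 779.0 res 0.49 27
left jaw top slope -0.1377 y@543 97.5 y@xm 68.3 xm 755.0 res 4.86 29
tube L slope 0.0786 y@543 -112.0 y@xm -111.8 xm 546.0 res 0.34 54
tube R slope 0.0771 y@543 -196.6 y@xm -196.4 xm 545.0 res 0.34 54
[19.0, 17.0, 14.0, 7.0, 1.0, -2.0, -1.0, 2.0, 5.0, 14.0, 18.0, 17.0, 18.0, 18.0] [207.0, 208.0, 199.0, 170.0, 150.0, 146.0, 128.0, 91.0, 104.0, 160.0, 204.0, 207.0, 207.0, 207.0]
[18.0, 17.0, 16.0, 14.0, 1.0, 1.0, 0.0, 1.0, 4.0, 14.0, 17.0, 18.0, 18.0, 18.0] [208.0, 207.0, 200.0, 171.0, 152.0, 150.0, 140.0, 95.0, 94.0, 149.0, 203.0, 207.0, 207.0, 206.0]
clock: 0.3
position: [248.6, 497.0, 229.9]
ee_rot: [0.95, -0.313, 0.0, 0.001]
contact_force: [1.7, -0.6, 0.9]
gripper_width: 85.3
grasp_force: 0.0
clock: 0.5
position: [289.7, 404.5, 230.8]
ee_rot: [0.894, -0.449, 0.0, 0.001]
contact_force: [1.8, 0.6, 0.2]
gripper_width: 85.6
grasp_force: 0.0
clock: 0.7
position: [330.3, 313.2, 231.1]
ee_rot: [0.818, -0.575, -0.0, 0.0]
contact_force: [1.4, 1.2, 0.1]
gripper_width: 85.8
grasp_force: 0.0
```

```bash
python3 - <<'E'
from h import *
im=dict(np.load("top0.npz")); f=im["frame"].astype(float); rb=f[...,0]-f[...,2]; g=f.mean(2)
def cross(s,start,step,lev):
    k=start
    while s[k]>lev: k+=step
    return k-step*(lev-s[k])/(s[k-step]-s[k])
R=[];L=[];F=[]
for v in range(117,144):
    R.append(ray(im,cross(rb[v],308,1,9),v,100)); F.append(ray(im,cross(g[v],295,-1,150),v,4))
    L.append(ray(im,cross(g[v],280,1,120),v,100))
fit(R,"R");fit(L,"L");fit(F,"Lfoot")
print(np.array(R).round(1)[::3].tolist());print(np.array(L).round(1)[::3].tolist())
P=pts(im); m=np.zeros((400,640),bool); m[104:150,270:335]=1; m&=P[...,2]>86
q=P[m]; l=q[q[:,1]>0]; r=q[q[:,1]<0]
for n,a in(("l",l),("r",r)):
    print(n,a[:,0].min(),a[:,0].max()); 
v=150;print(rb[125,308:326].tolist(),g[125,308:326].round().tolist())
E
python3 -m jog '[[[0.2,-0.5,0],[0,0,-0.07],-1],[[0.45,-1,0],[0,0,-0.128],-1]]'
python3 -m jog '[[[0.2,-0.5,0],[0,0,0],-1],[[0.45,-1,0],[0,0,0],-1]]'
python3 -m jog '[[[0.2,-0.5,0],[0,0,0],-1],[[0.45,-1,0],[0,0,0],-1]]'
python3 -m jog '[[[0.2,-0.5,0],[0,0,0],-1],[[0.45,-1,0],[0,0,0],-1],[[0.45,-1,0],[0,0,0],-1],[[0.45,-1,0],[0,0,0],-1]]'
```

```text
R slope 0.0353 y@543 -68.3 y@xm -60.8 xm 756.0 res 0.39 27
L slope 0.0249 y@543 64.4 y@xm 69.8 xm 759.0 res 0.57 27
Lfoot slope 0.0464 y@543 60.7 y@xm 72.0 xm 787.0 res 0.58 24
[[803.5, -59.4], [792.6, -59.3], [781.7, -59.5], [770.8, -59.7], [759.9, -61.1], [749.1, -61.4], [738.3, -61.6], [727.6, -62.0], [716.9, -61.9]]
[[806.4, 71.1], [795.5, 71.7], [784.5, 69.6], [773.6, 70.3], [762.7, 68.8], [751.9, 69.4], [741.1, 69.3], [730.3, 69.6], [719.5, 68.8]]
l 697.0099107334356 828.3046796377239
r 293.1046702006668 832.8254092807715
[18.0, 18.0, 18.0, 18.0, 18.0, 17.0, 18.0, 18.0, 18.0, 18.0, 17.0, 16.0, 5.0, 1.0, 0.0, 10.0, 19.0, 18.0] [208.0, 208.0, 207.0, 207.0, 208.0, 208.0, 207.0, 208.0, 206.0, 207.0, 208.0, 199.0, 167.0, 150.0, 149.0, 159.0, 201.0, 206.0]
clock: 0.9
position: [370.9, 222.0, 231.2]
ee_rot: [0.734, -0.679, -0.0, 0.0]
contact_force: [1.4, 0.8, 1.3]
gripper_width: 85.6
grasp_force: 0.0
clock: 1.1
position: [411.6, 130.8, 231.4]
ee_rot: [0.736, -0.677, -0.0, -0.0]
contact_force: [0.6, 0.5, 0.2]
gripper_width: 85.3
grasp_force: 0.0
clock: 1.3
position: [452.3, 39.6, 231.4]
ee_rot: [0.736, -0.677, -0.0, -0.0]
contact_force: [0.7, 0.7, 0.6]
gripper_width: 85.6
grasp_force: 0.0
clock: 1.7
position: [497.4, -59.9, 230.5]
ee_rot: [0.735, -0.678, -0.001, 0.001]
contact_force: [-0.2, 0.7, 0.9]
gripper_width: 85.3
grasp_force: 0.0
```

```bash
python3 -m jog '[[[0.2,-0.5,0],[0,0,0],-1],[[0.45,-1,-0.1],[0,0,0],-1]]'
python3 -m jog '[[[0.02,-0.1,-0.5],[0,0,0],-1],[[0.03,-0.13,-0.9],[0,0,0],-1],[[0.03,-0.13,-1],[0,0,0],-1],[[0.03,-0.13,-1],[0,0,0],-1]]'
python3 -m jog '[[[0,0,-0.1],[0,0,0],-1],[[0,0,-0.2],[0,0,0],-1],[[0,0,-0.25],[0,0,0],-1],[[0,0,-0.25],[0,0,0],-1],[[0,0,-0.25],[0,0,0],-1]]'
```

```text
clock: 1.9
position: [538.6, -147.9, 224.6]
ee_rot: [0.738, -0.675, 0.001, -0.001]
contact_force: [1.5, 1.3, 0.3]
gripper_width: 85.5
grasp_force: 0.0
clock: 2.3
position: [539.9, -160.8, 122.0]
ee_rot: [0.737, -0.676, -0.001, 0.001]
contact_force: [-0.1, 0.6, 0.6]
gripper_width: 85.2
grasp_force: 0.0
clock: 2.8
position: [541.1, -162.0, 98.5]
ee_rot: [0.736, -0.677, 0.0, -0.0]
contact_force: [0.3, 0.0, -0.8]
gripper_width: 85.6
grasp_force: 0.0
```

```bash
python3 - <<'E'
from h import *
im=get_image("side"); cv2.imwrite("pics/s1.png",cv2.resize(im["frame"][120:260,220:420,::-1],None,fx=4,fy=4))
E
```

```text
(no output)
```

View pics/s1.png

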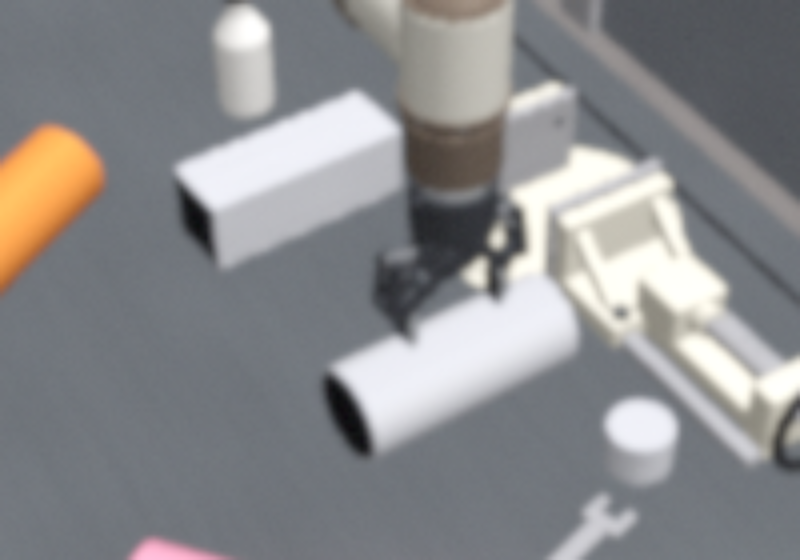

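The two fingertips, at (410,340) and (500,295), are lined up along the tube just above its top. Next I probe for contact.

```bash
python3 -m jog '[[[0,-0.1,-0.05],[0,0,0],-1],[[0,-0.1,-0.15],[0,0,0],-1],[[0,-0.1,-0.17],[0,0,0],-1],[[0,-0.1,-0.17],[0,0,0],-1]]'
for i in 1 2; do python3 -m jog '[[[0,0,-0.01],[0,0,0],-1],[[0,0,-0.02],[0,0,0],-1],[[0,0,-0.02],[0,0,0],-1]]' | egrep 'posi|force'; done
```

```text
clock: 3.25
position: [540.2, -172.2, 80.1]
ee_rot: [0.736, -0.677, -0.001, 0.001]
contact_force: [-0.3, 0.0, -0.5]
gripper_width: 85.0
grasp_force: 0.0
position: [540.9, -171.9, 79.1]
contact_force: [0.1, -0.0, -0.5]
grasp_force: 0.0
position: [540.7, -171.9, 77.0]
contact_force: [0.6, -0.7, 0.6]
grasp_force: 0.0
```

```bash
python3 -m jog '[[[0,0,-0.01],[0,0,0],-1],[[0,0,-0.01],[0,0,0],-1]]' | egrep 'posi|contact'
python3 -m jog '[[[0,0,-0.01],[0,0,0],-1],[[0,0,-0.01],[0,0,0],-1]]' | egrep 'posi|contact'
```

```text
position: [540.7, -172.0, 75.9]
contact_force: [0.3, -0.3, 0.9]
position: [540.9, -172.2, 75.4]
contact_force: [-0.4, 0.5, 2.8]
```

```bash
python3 -m jog '[[[0,0,-0.005],[0,0,0],-1],[[0,0,-0.01],[0,0,0],-1],[[0,0,-0.01],[0,0,0],-1]]' | egrep 'posi|contact'
python3 -m jog '[[[0,0.01,0],[0,0,0],-1],[[0,0.03,0],[0,0,0],-1],[[0,0.06,0],[0,0,0],-1],[[0,0.09,0],[0,0,0],-1],[[0,0.12,0],[0,0,0],-1],[[0,0.14,0],[0,0,0],-1],[[0,0.15,0],[0,0,0],-1],[[0,0.15,0],[0,0,0],-1]]' | egrep 'posi|contact'
python3 - <<'E'
from h import *
im=get_image("top"); save(im,"t1.png"); np.savez("t1.npz",**im); tube(im,(325,150))
E
```

```text
position: [541.0, -172.4, 75.2]
contact_force: [-1.9, -1.6, 5.7]
position: [540.0, -157.7, 76.3]
contact_force: [-7.0, -0.1, 14.6]
tube mid [ 493.3 -139.7] yaw 0.4092 z 61.1 r 30.6 len 132.0 top 94.3 box [333 188  29  38 669]
```

View pics/t1.png

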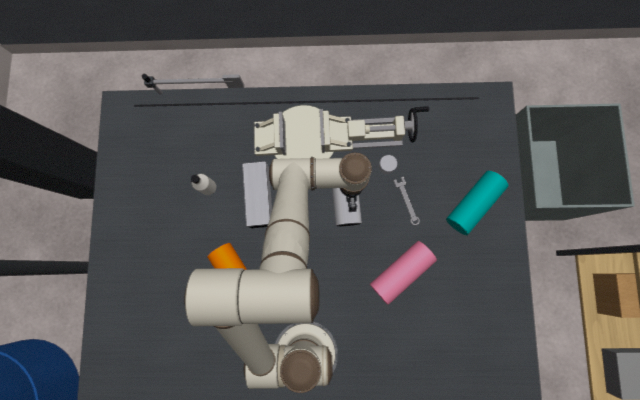

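Top view: the arm now hides most of the tube, but its near end, at (347,223), has shifted left by about 3 px as expected. I'll carry on along the tube's perpendicular, with a slight turn and a little less pressure.

```bash
python3 -m jog '[[[-0.01,0.02,0.004],[0,0,0],-1],[[-0.015,0.05,0.007],[0,0,-0.001],-1],[[-0.02,0.08,0.007],[0,0,-0.001],-1],[[-0.023,0.11,0.007],[0,0,-0.002],-1],[[-0.026,0.14,0.007],[0,0,-0.002],-1],[[-0.03,0.17,0.007],[0,0,-0.003],-1],[[-0.032,0.2,0.007],[0,0,-0.003],-1],[[-0.034,0.23,0.007],[0,0,-0.004],-1],[[-0.036,0.26,0.006],[0,0,-0.004],-1],[[-0.038,0.28,0.006],[0,0,-0.005],-1],[[-0.04,0.3,0.006],[0,0,-0.005],-1]]' | egrep 'posi|contact'
python3 -m jog '[[[-0.002,0.02,0],[0,0,-0.001],-1],[[-0.004,0.05,0],[0,0,-0.001],-1],[[-0.006,0.08,0],[0,0,-0.002],-1],[[-0.008,0.11,-0.002],[0,0,-0.002],-1],[[-0.01,0.14,-0.003],[0,0,-0.003],-1],[[-0.012,0.17,-0.004],[0,0,-0.004],-1],[[-0.014,0.19,-0.005],[0,0,-0.005],-1],[[-0.015,0.2,-0.005],[0,0,-0.005],-1],[[-0.015,0.2,-0.005],[0,0,-0.005],-1]]' | egrep 'posi|contact'
cat >> h.py <<'E'
def nearend():
    "silhouette of tube's free near part, from the top view (arm-free rows)"
    im=get_image("top"); P=pts(im); q=P[(P[...,2]>30)&(P[...,2]<97)&(P[...,0]>425)&(P[...,0]<470)&(P[...,1]<75)&(P[...,1]>-215)]
    o=q[q[:,2]>55]; print("n",len(q),"y",np.percentile(o[:,1],[2,50,98]).round(1),"x",o[:,0].mean().round(), "zmax",np.percentile(o[:,2],97).round()); return im
E
python3 -c "
from h import *
nearend()"
```

```text
position: [537.6, -127.3, 76.8]
contact_force: [-1.6, -0.2, 11.7]
position: [536.2, -106.9, 76.1]
contact_force: [-2.0, 0.5, 10.2]
n 326 y [-168.6 -124.3  -83.9] x 449.0 zmax 94.0
```

```bash
python3 -m jog '[[[0,0,0.01],[0,0,0],-1],[[0,0,0.03],[0,0,0],-1],[[0,0,0.1],[0,0,0],-1],[[0,0,0.15],[0,0,0],-1],[[0,0,0.15],[0,0,0],-1],[[0,0,0.15],[0,0,0],-1]]' | egrep 'posi|contact'
python3 -c "
from h import *
nearend()"
python3 -m jog '[[[0,-0.15,0],[0,0,0],-1],[[0,-0.32,0],[0,0,0],-1],[[0,-0.32,-0.05],[0,0,0],-1],[[0,-0.32,-0.1],[0,0,0],-1],[[0,-0.32,-0.12],[0,0,0],-1],[[0,-0.32,-0.13],[0,0,0],-1],[[0,-0.32,-0.13],[0,0,0],-1]]' | egrep 'clock|posi|contact'
python3 -c "
from h import *
nearend()"
```

```text
position: [535.3, -107.0, 89.2]
contact_force: [0.5, -0.8, -0.7]
n 330 y [-168.8 -124.3  -84.4] x 450.0 zmax 94.0
clock: 8.8
position: [535.2, -138.7, 76.0]
contact_force: [0.2, 1.3, 0.0]
n 324 y [-169.  -124.1  -83.9] x 449.0 zmax 94.0
```

```bash
python3 -m jog '[[[0,0,-0.01],[0,0,0],-1],[[0,0,-0.015],[0,0,0],-1],[[0,0,-0.015],[0,0,0],-1]]' | egrep 'posi|contact'
```

```text
position: [535.7, -139.1, 75.5]
contact_force: [-0.2, -1.4, 4.5]
```

```bash
python3 -m jog '[[[-0.001,0.01,0],[0,0,0],-1],[[-0.003,0.03,0.001],[0,0,0],-1],[[-0.005,0.06,0.001],[0,0,-0.001],-1],[[-0.007,0.09,0.002],[0,0,-0.001],-1],[[-0.01,0.12,0.003],[0,0,-0.002],-1],[[-0.012,0.15,0.004],[0,0,-0.002],-1],[[-0.015,0.18,0.004],[0,0,-0.002],-1],[[-0.018,0.21,0.004],[0,0,-0.003],-1],[[-0.02,0.24,0.004],[0,0,-0.003],-1],[[-0.022,0.27,0.004],[0,0,-0.004],-1],[[-0.024,0.3,0.004],[0,0,-0.004],-1],[[-0.026,0.33,0.004],[0,0,-0.005],-1],[[-0.028,0.36,0.004],[0,0,-0.005],-1]]' | egrep 'posi|contact'
python3 -m jog '[[[-0.002,0.03,0],[0,0,0],-1],[[-0.004,0.06,0],[0,0,-0.001],-1],[[-0.006,0.09,0],[0,0,-0.001],-1],[[-0.008,0.12,0],[0,0,-0.002],-1],[[-0.01,0.15,0],[0,0,-0.002],-1],[[-0.012,0.18,0],[0,0,-0.002],-1],[[-0.015,0.21,0],[0,0,-0.003],-1],[[-0.018,0.24,0],[0,0,-0.003],-1],[[-0.02,0.27,-0.002],[0,0,-0.004],-1],[[-0.022,0.3,-0.004],[0,0,-0.004],-1],[[-0.024,0.33,-0.005],[0,0,-0.005],-1],[[-0.026,0.35,-0.006],[0,0,-0.005],-1],[[-0.028,0.36,-0.006],[0,0,-0.005],-1],[[-0.028,0.36,-0.006],[0,0,-0.005],-1]]' | egrep 'posi|contact'
python3 -c "
from h import *
nearend()"
```

```text
position: [533.0, -103.1, 76.8]
contact_force: [-2.8, -0.8, 10.2]
position: [530.4, -66.6, 75.5]
contact_force: [-2.1, 0.8, 6.5]
n 328 y [-131.6  -90.7  -49.2] x 447.0 zmax 94.0
```

```bash
python3 -m jog '[[[0,0,0.01],[0,0,0],-1],[[0,0,0.03],[0,0,0],-1],[[0,0,0.1],[0,0,0],-1],[[0,0,0.15],[0,0,0],-1],[[0,-0.1,0.15],[0,0,0],-1],[[0,-0.38,0.15],[0,0,0],-1],[[0,-0.38,0.1],[0,0,0],-1],[[0,-0.38,0.05],[0,0,0],-1],[[0,-0.38,0.02],[0,0,0],-1],[[0,-0.38,0.01],[0,0,0],-1],[[0,-0.38,0],[0,0,0],-1],[[0,-0.38,0],[0,0,0],-1]]' | egrep 'clock|posi|contact'
python3 -c "
from h import *
nearend()"
```

```text
clock: 13.1
position: [529.4, -104.9, 75.1]
contact_force: [-2.6, -1.4, 5.2]
n 331 y [-131.7  -87.   -49.4] x 447.0 zmax 94.0
```

Tube stayed put and contact is light, so I make the third stroke.

```bash
python3 -m jog '[[[-0.001,0.01,0],[0,0,0],-1],[[-0.003,0.03,0.001],[0,0,0],-1],[[-0.005,0.06,0.001],[0,0,-0.001],-1],[[-0.007,0.09,0.002],[0,0,-0.001],-1],[[-0.009,0.12,0.003],[0,0,-0.002],-1],[[-0.011,0.15,0.004],[0,0,-0.002],-1],[[-0.013,0.18,0.004],[0,0,-0.002],-1],[[-0.015,0.21,0.004],[0,0,-0.003],-1],[[-0.017,0.24,0.004],[0,0,-0.003],-1],[[-0.019,0.27,0.004],[0,0,-0.004],-1],[[-0.021,0.3,0.004],[0,0,-0.004],-1],[[-0.022,0.33,0.004],[0,0,-0.004],-1],[[-0.023,0.36,0.004],[0,0,-0.004],-1]]' | egrep 'posi|contact'
python3 -m jog '[[[-0.002,0.03,0],[0,0,0],-1],[[-0.004,0.06,0],[0,0,-0.001],-1],[[-0.006,0.09,0],[0,0,-0.001],-1],[[-0.008,0.12,0],[0,0,-0.002],-1],[[-0.01,0.15,0],[0,0,-0.002],-1],[[-0.012,0.18,0],[0,0,-0.002],-1],[[-0.014,0.21,0],[0,0,-0.003],-1],[[-0.016,0.24,0],[0,0,-0.003],-1],[[-0.017,0.27,-0.002],[0,0,-0.003],-1],[[-0.018,0.3,-0.004],[0,0,-0.004],-1],[[-0.019,0.33,-0.005],[0,0,-0.004],-1],[[-0.02,0.35,-0.006],[0,0,-0.004],-1],[[-0.02,0.36,-0.006],[0,0,-0.004],-1],[[-0.02,0.36,-0.006],[0,0,-0.004],-1]]' | egrep 'posi|contact'
python3 -m jog '[[[0,0,0.01],[0,0,0],-1],[[0,0,0.03],[0,0,0],-1],[[0,0,0.1],[0,0,0],-1],[[0,0,0.4],[0,0,0],-1],[[0,-0.4,0.7],[0,0,0],-1],[[0,-0.9,1],[0,0,0],-1]]' | egrep 'clock|posi|contact'
python3 -m jog '[[[0,-0.5,0],[0,0,0],-1],[[0,-1,0],[0,0,0],-1]]' | egrep 'clock|posi|contact'
python3 -m jog '[[[0,-0.5,0],[0,0,0],-1],[[0,-1,0],[0,0,0],-1],[[0,-1,0],[0,0,0],-1]]' | egrep 'clock|posi|contact'
python3 - <<'E'
from h import *
im=nearend(); np.savez("t2.npz",**im); save(im,"t2.png")
E
```

```text
position: [526.7, -68.9, 76.7]
contact_force: [-6.0, -0.4, 12.7]
position: [524.2, -32.7, 75.9]
contact_force: [-8.0, -0.3, 12.4]
clock: 16.45
position: [526.2, -115.7, 171.9]
contact_force: [0.5, -0.3, -0.4]
clock: 16.65
position: [526.2, -217.2, 171.7]
contact_force: [0.8, -0.1, -1.4]
clock: 16.95
position: [525.0, -321.1, 169.5]
contact_force: [-0.1, 1.2, -0.3]
n 152 y [-54.  -30.2 -11.5] x 450.0 zmax 93.0
```

View pics/t2.png

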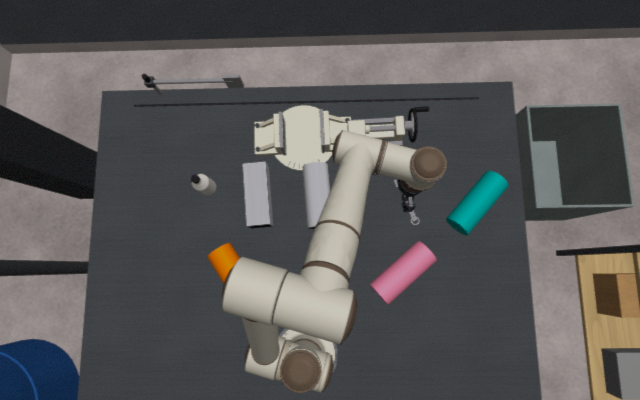

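The tube is now at about (316,195) and its left edge is fully visible. The arm hides part of the right edge.

```bash
python3 - <<'E'
from h import *
im=dict(np.load("t2.npz")); g=im["frame"].astype(float).mean(2)
fit([ray(im,edge(g[v],298,312),v,45) for v in range(168,222)],"tube L")
fit([ray(im,edge(g[v],322,334),v,45) for v in range(166,186)],"tube R part")
for a,b in((118,144),):
  pass
im0=dict(np.load("top0.npz")); f=im0["frame"].astype(float).mean(2)
# box section & vise casting edges for vise yaw: front faces of castings (u along y)
fT=f.T
for n,lo,hi in(("rcast back/front",300,300),):
    pass
P=pts(im)
q=P[(P[...,2]>60)&(P[...,2]<97)&(P[...,0]>440)&(P[...,0]<660)&(P[...,1]<2)&(P[...,1]>-100)]
d=np.round(q[:,0]/20)*20
for x in np.unique(d): print(x,np.percentile(q[d==x,1],[2,98]).round(1),end=" ")
E
```

```text
tube L slope 0.0778 y@543 -5.4 y@xm -6.0 xm 536.0 res 0.38 51
tube R part slope 0.0726 y@543 -90.1 y@xm -85.4 xm 608.0 res 0.31 20
440.0 [-48.4 -15.3] 460.0 [-55.7 -11.9] 480.0 [-64.2 -11.2] 500.0 [-71.3  -8.6] 520.0 [-78.2  -8.9] 540.0 [-85.2  -5.3] 560.0 [-85.4  -5.7] 580.0 [-85.5  -2.4] 600.0 [-82.4  -2.4] 620.0 [-82.6  -1.6] 640.0 [-79.5   0.8]
```

```bash
python3 - <<'E'
from h import *
im=dict(np.load("top0.npz")); f=im["frame"].astype(float); g=f.mean(2); P=pts(im)
print(P[142:145,358:400:8,2].round().tolist())
for n,lo,hi,z in(("rod low edge",141,149,20),("rod up edge",136,144,20)):
    p=[ray(im,u,edge(g[:,u],lo,hi),z)[::-1] for u in range(357,400)]
    fit(p,n)
print(g[138:150,375].round().tolist())
s=read_state();q=s["ee_rot"];print(s["position"],2*np.arctan2(q[1],q[0])+np.pi/2)
E
python3 -m jog '[[[0.2,0.5,0],[0,0,0],-1],[[0.35,1,0],[0,0,0],-1]]' | egrep 'posi|contact'
python3 -m jog '[[[0.2,0.5,0],[0,0,0],-1],[[0.36,1,0],[0,0,0],-1]]' | egrep 'posi|contact'
python3 -m jog '[[[0,0.3,0],[0,0,0],-1],[[0,0.57,-0.2],[0,0,0],-1],[[0,0.57,-0.5],[0,0,0],-1],[[0,0.57,-0.75],[0,0,0],-1],[[0,0.57,-0.83],[0,0,0],-1],[[0,0.57,-0.85],[0,0,0],-1],[[0,0.57,-0.85],[0,0,0],-1]]' | egrep 'clock|posi|contact'
```

```text
[[-2.0, 2.0, 14.0, 12.0, 12.0, 12.0], [14.0, 15.0, 19.0, 8.0, 21.0, 18.0], [12.0, 16.0, 11.0, 15.0, 18.0, 14.0]]
rod low edge slope -0.0373 y@543 690.1 y@xm 720.5 xm -273.0 res 0.2 40
rod up edge slope 0.0937 y@543 828.7 y@xm 752.4 xm -271.0 res 4.48 42
[92.0, 75.0, 77.0, 88.0, 132.0, 148.0, 149.0, 145.0, 109.0, 74.0, 75.0, 75.0]
[ 524.90684496 -318.61878282  169.37143974] 0.019834272778950668
position: [558.9, -221.1, 169.8]
contact_force: [-0.2, -0.1, -0.5]
position: [593.2, -124.8, 170.4]
contact_force: [1.0, -0.0, 0.0]
clock: 18.1
position: [593.4, -70.4, 85.9]
contact_force: [0.4, 0.0, 0.6]
```

```bash
python3 -m jog '[[[0,0.05,-0.05],[0,0,0.02],-1],[[0,0.05,-0.09],[0,0,0.024],-1],[[0,0.05,-0.1],[0,0,0.024],-1],[[0,0.05,-0.1],[0,0,0.024],-1]]' | egrep 'clock|posi|contact'
python3 -m jog '[[[0,0,-0.01],[0,0,0],-1],[[0,0,-0.015],[0,0,0],-1],[[0,0,-0.015],[0,0,0],-1]]' | egrep 'clock|posi|contact'
```

```text
clock: 18.5
position: [592.9, -65.9, 75.4]
contact_force: [0.1, 0.5, -0.1]
clock: 18.8
position: [593.1, -66.0, 74.3]
contact_force: [-0.7, 0.2, 4.2]
```

```bash
python3 -m jog '[[[-0.001,0.01,0],[0,0,0],-1],[[-0.003,0.03,0.001],[0,0,0],-1],[[-0.005,0.06,0.001],[0,0,0],-1],[[-0.007,0.09,0.002],[0,0,0],-1],[[-0.01,0.12,0.003],[0,0,0],-1],[[-0.012,0.15,0.004],[0,0,0],-1],[[-0.015,0.18,0.004],[0,0,0],-1],[[-0.018,0.21,0.004],[0,0,0],-1],[[-0.02,0.24,0.004],[0,0,0],-1],[[-0.022,0.27,0.004],[0,0,0],-1],[[-0.024,0.29,0.004],[0,0,0],-1],[[-0.025,0.3,-0.003],[0,0,0],-1],[[-0.025,0.3,-0.005],[0,0,0],-1]]' | egrep 'posi|contact'
python3 -m jog '[[[0,0,0],[0,0,-0.005],-1],[[0,0,0],[0,0,-0.01],-1],[[0,0,0],[0,0,-0.015],-1],[[0,0,0],[0,0,-0.02],-1],[[0,0,0],[0,0,-0.025],-1],[[0,0,0],[0,0,-0.03],-1],[[0,0,0],[0,0,-0.035],-1],[[0,0,0],[0,0,-0.04],-1],[[0,0,0],[0,0,-0.04],-1]]' | egrep 'posi|contact'
python3 - <<'E'
from h import *
s=read_state();print(s["wrist_torque"]);q=s["ee_rot"];print(2*np.arctan2(q[1],q[0])+np.pi/2)
im=nearend();np.savez("t3.npz",**im); save(im,"t3.png")
E
```

```text
position: [590.9, -35.9, 76.6]
contact_force: [-5.7, -0.4, 19.3]
position: [591.5, -35.9, 76.7]
contact_force: [-2.8, -0.6, 16.4]
[-0.01049833  1.59517413  0.11736761]
6.276029767253841
n 353 y [-80.2 -40.1   5.1] x 447.0 zmax 94.0
```

View pics/t3.png

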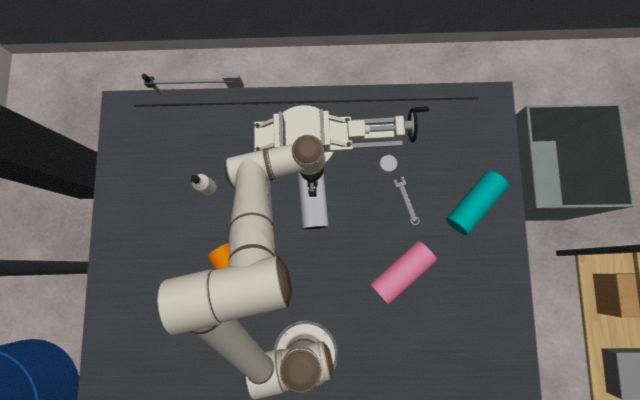

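The near half of the tube is visible, u 301–327 and v 195–226. I fit its edges to check the yaw.

```bash
python3 - <<'E'
from h import *
im=dict(np.load("t3.npz")); g=im["frame"].astype(float).mean(2)
fit([ray(im,edge(g[v],294,310),v,45) for v in range(190,223)],"tube L")
fit([ray(im,edge(g[v],320,334),v,45) for v in range(190,223)],"tube R")
E
```

```text
tube L slope -0.1593 y@543 -4.0 y@xm 2.8 xm 500.0 res 8.06 33
tube R slope 0.0786 y@543 -73.1 y@xm -76.5 xm 499.0 res 0.34 33
```

```bash
cat > st.py <<'E'
from h import *
s=read_state();q=s["ee_rot"];print("tq",s["wrist_torque"].round(2) if hasattr(s["wrist_torque"],"round") else s["wrist_torque"],"F",np.round(s["contact_force"],1),"yaw",round((2*np.arctan2(q[1],q[0])+np.pi/2+1)%np.pi-1,4),"q",np.round(q,4),np.round(s["position"],1))
E
python3 st.py
python3 -m jog '[[[0,0,0],[0,0.003,0],-1],[[0,0,0],[0,0.005,0],-1],[[0,0,0],[0,0.005,0],-1]]' >/dev/null; python3 st.py
python3 -m jog '[[[0,0,0],[0,0.003,0],-1],[[0,0,0],[0,0.005,0],-1],[[0,0,0],[0,0.005,0],-1]]' >/dev/null; python3 st.py
python3 - <<'E'
from h import *
im=dict(np.load("t3.npz")); g=im["frame"].astype(float).mean(2)
fit([ray(im,edge(g[v],294,310),v,45) for v in range(203,223)],"tube L")
E
```

```text
tq [-0.03  1.63  0.01] F [-2.6 -0.7 17. ] yaw -0.007 q [-7.046e-01  7.096e-01 -1.500e-03  6.000e-04] [591.4 -35.9  76.7]
tq [-0.14  1.13  0.02] F [-4.2 -1.1 15.7] yaw -0.0074 q [-0.7045  0.7097  0.0022 -0.0028] [591.5 -35.9  76.3]
tq [-0.33  0.83 -0.08] F [-5.1 -2.1 16. ] yaw -0.008 q [-0.7042  0.7099  0.0055 -0.006 ] [591.8 -36.1  76.4]
tube L slope 0.0838 y@543 12.4 y@xm 6.9 xm 477.0 res 0.36 20
```

```bash
python3 -m jog '[[[0,0,0],[0,0,-0.005],-1],[[0,0,0],[0,0,-0.01],-1],[[0,0,0],[0,0,-0.015],-1],[[0,0,0],[0,0,-0.02],-1]]' >/dev/null; python3 st.py
python3 -m jog '[[[0,0,0],[0,0,-0.005],-1],[[0,0,0],[0,0,-0.01],-1],[[0,0,0],[0,0,-0.015],-1],[[0,0,0],[0,0,-0.02],-1],[[0,0,0],[0,0,-0.025],-1],[[0,0,0],[0,0,-0.03],-1]]' >/dev/null; python3 st.py
cat >> h.py <<'E'
def half(k=0,lo=(294,310),hi=(320,334),r=(203,223)):
    im=get_image("top"); g=im["frame"].astype(float).mean(2)
    a=fit([ray(im,edge(g[v],*lo),v,45) for v in range(*r)],"L"); b=fit([ray(im,edge(g[v],*hi),v,45) for v in range(*r)],"R")
    print("mid slope",(a[0]+b[0])/2,"y@477",np.polyval((a+b)/2,477),"y@534",np.polyval((a+b)/2,534)); return im
E
python3 -c "
from h import *
half()"
```

```text
tq [-0.4   0.75 -0.05] F [-4.2 -1.6 13.9] yaw -0.0503 q [-0.6891  0.7247  0.0057 -0.0058] [591.6 -36.   76.3]
tq [-0.35  0.76 -0.  ] F [-4.4 -1.9 14.3] yaw -0.113 q [-0.666   0.7459  0.0061 -0.0058] [591.5 -36.1  76.1]
L slope 0.0763 y@543 9.3 y@xm 4.3 xm 477.0 res 0.34 20
R slope 0.0858 y@543 -75.1 y@xm -80.9 xm 476.0 res 0.39 20
mid slope 0.08102766815543926 y@477 -38.25135894499115 y@534 -33.63278186013112
```

```bash
python3 -m jog '[[[0,0,0.02],[0,0,0],-1],[[0,0,0.1],[0,-0.005,0],-1],[[0,0.07,0.1],[0,-0.005,0.05],-1],[[0,0.07,0.1],[0,-0.005,0.1],-1],[[0,0.07,0.05],[0,-0.005,0.1],-1],[[0,0.07,0.02],[0,-0.005,0.1],-1],[[0,0.07,0.01],[0,-0.005,0.1],-1],[[0,0.07,0],[0,-0.005,0.1],-1],[[0,0.07,0],[0,-0.005,0.1],-1]]' >/dev/null; python3 st.py
python3 -m jog '[[[0,0,0],[0,0,-0.01],-1],[[0,0,0],[0,0,-0.02],-1]]' >/dev/null; python3 st.py
python3 -m jog '[[[0,0,0],[0,0,-0.01],-1],[[0,0,0],[0,0,-0.02],-1],[[0,0,0],[0,0,-0.03],-1]]' >/dev/null; python3 st.py
python3 -c "
from h import *
half()"
```

```text
tq [-0.12  1.51 -0.05] F [-7.6  0.  18.6] yaw 0.0946 q [ 0.7397 -0.6729 -0.002   0.0033] [591.  -29.2  76.8]
tq [0.05 1.16 0.05] F [-6.5 -0.5 18. ] yaw 0.0523 q [ 0.7253 -0.6884 -0.0018  0.0027] [591.4 -29.1  76.8]
tq [0.06 1.04 0.11] F [-5.3  1.  17.5] yaw -0.0103 q [-0.7034  0.7107  0.0018 -0.0023] [591.6 -28.9  76.7]
L slope 0.0246 y@543 13.5 y@xm 11.9 xm 477.0 res 0.17 20
R slope 0.0092 y@543 -72.9 y@xm -73.5 xm 476.0 res 0.23 20
mid slope 0.016879015033639453 y@477 -30.792210750051588 y@534 -29.83010689313414
```

The balanced twist worked: yaw is now about 0.02 against a target of 0.037. I roll onward, turning back slightly.

```bash
python3 -m jog '[[[0,0.01,0.002],[0,0,0.002],-1],[[-0.001,0.03,0.004],[0,0,0.004],-1],[[-0.002,0.06,0.005],[0,0,0.006],-1],[[-0.003,0.09,0.005],[0,0,0.008],-1],[[-0.004,0.12,0.005],[0,0,0.01],-1],[[-0.005,0.15,0.005],[0,0,0.01],-1],[[-0.006,0.18,0.004],[0,0,0.01],-1],[[-0.007,0.21,0.003],[0,0,0.01],-1],[[-0.008,0.24,0.002],[0,0,0.01],-1],[[-0.009,0.26,0.001],[0,0,0.01],-1],[[-0.01,0.28,0],[0,0,0.01],-1],[[-0.01,0.28,0],[0,0,0.01],-1]]' >/dev/null; python3 st.py
python3 -m jog '[[[0,0,0.01],[0,0,0],-1],[[0,0,0.03],[0,0,0],-1],[[0,0,0.1],[0,0,0],-1],[[0,0,0.4],[0,0,0],-1],[[0,-0.4,0.7],[0,0,0],-1],[[0,-0.9,1],[0,0,0],-1]]' | egrep 'clock|contact'
python3 -m jog '[[[0,-0.5,0],[0,0,0],-1],[[0,-1,0],[0,0,0],-1]]' | egrep 'clock'
python3 -m jog '[[[0,-0.5,0],[0,0,0],-1],[[0,-1,0],[0,0,0],-1]]' | egrep 'clock'
python3 -m jog '[[[0,-0.3,0],[0,0,0],-1],[[0,-0.6,0],[0,0,0],-1],[[0,-0.6,0],[0,0,0],-1]]' | egrep 'clock|posi'
python3 - <<'E'
from h import *
im=half(lo=(288,306),hi=(315,328),r=(169,222)); np.savez("t4.npz",**im);save(im,"t4.png")
E
```

```text
tq [ 0.24  0.61 -0.02] F [-3.5  1.2 14.3] yaw 0.011 q [ 0.711  -0.7032 -0.0019  0.0018] [ 5.91e+02 -2.00e-01  7.60e+01]
clock: 25.95
contact_force: [1.8, 0.2, 0.1]
clock: 26.15
clock: 26.35
clock: 26.65
position: [587.9, -347.0, 167.2]
L slope 0.011 y@543 27.6 y@xm 27.5 xm 540.0 res 0.21 51
R slope -0.0022 y@543 -57.1 y@xm -57.2 xm 554.0 res 0.65 44
mid slope 0.00438732091817396 y@477 -15.079057658124679 y@534 -14.828980365788762
```

View pics/t4.png

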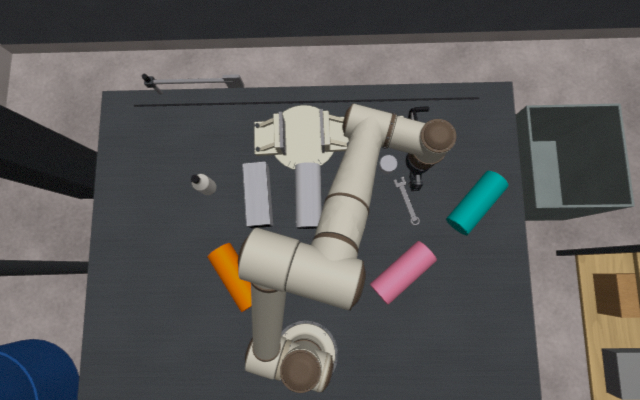

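The tube is clear of the arm at (308,195). Its yaw is about 0.01 and its mid y is −15. It still needs about +0.027 rad of yaw and +11 mm of roll.

```bash
python3 -m jog '[[[0,0.5,0],[0,0,0],-1],[[0.03,1,0],[0,0,0],-1]]' | egrep 'clock'
python3 -m jog '[[[0,0.5,0],[0,0,0],-1],[[0,1,0],[0,0,0],-1]]' | egrep 'clock'
python3 -m jog '[[[0,0.5,0],[0,0,0],-1],[[0,1,0],[0,0,0],-1],[[0,1,0],[0,0,0],-1]]' | egrep 'clock|posi'
python3 -m jog '[[[0,0.25,-0.2],[0,0,0],-1],[[0,0.25,-0.6],[0,0,0],-1],[[0,0.25,-0.85],[0,0,0],-1],[[0,0.25,-0.93],[0,0,0],-1],[[0,0.25,-0.95],[0,0,0],-1],[[0,0.25,-0.97],[0,0,0],-1],[[0,0.25,-0.99],[0,0,0],-1],[[0,0.25,-0.99],[0,0,0],-1]]' >/dev/null; python3 st.py
```

```text
clock: 26.9
clock: 27.1
clock: 27.4
position: [591.6, -37.3, 168.8]
tq [-0.02  4.11  0.08] F [-17.1   0.2  34.8] yaw 0.0142 q [ 0.7121 -0.7021 -0.003   0.005 ] [590.8 -19.4  76.8]
```

```bash
python3 -m jog '[[[0,0,0.01],[0,0,0],-1],[[0,0,0.014],[0,0.001,0],-1],[[0,0,0.014],[0,0.001,0],-1]]' >/dev/null; python3 st.py
python3 -c "
from h import *
half(lo=(288,306),hi=(315,328))"
```

```text
tq [0.04 3.32 0.  ] F [-12.8  -0.4  27.6] yaw 0.0136 q [ 0.7119 -0.7022 -0.0039  0.0054] [590.9 -19.2  77. ]
L slope 0.0334 y@543 28.1 y@xm 25.9 xm 477.0 res 0.46 20
R slope 0.0037 y@543 -59.5 y@xm -59.7 xm 476.0 res 0.26 20
mid slope 0.01852732276130051 y@477 -16.90436109818768 y@534 -15.848303700793553
```

```bash
python3 -m jog '[[[0,0,0.005],[0,0,0.004],-1],[[0,0,0.007],[0,0,0.008],-1],[[0,0,0.007],[0,0,0.012],-1],[[0,0,0.007],[0,0,0.016],-1],[[0,0,0.007],[0,0,0.02],-1],[[0,0,0.007],[0,0,0.02],-1]]' >/dev/null; python3 st.py
python3 -c "
from h import *
half(lo=(288,306),hi=(315,328))"
```

```text
tq [-0.13  2.46  0.02] F [-11.1  -1.3  23.3] yaw 0.0553 q [ 0.7264 -0.6873 -0.0035  0.0049] [591.5 -19.1  76.9]
L slope 0.0547 y@543 23.6 y@xm 20.0 xm 477.0 res 0.42 20
R slope 0.0563 y@543 -61.5 y@xm -65.3 xm 476.0 res 0.34 20
mid slope 0.05552998726481873 y@477 -22.62767295937513 y@534 -19.46246368528046
```

```bash
python3 -m jog '[[[0,0.01,0.002],[0,0,-0.002],-1],[[-0.001,0.03,0.004],[0,0,-0.004],-1],[[-0.002,0.06,0.006],[0,0,-0.005],-1],[[-0.003,0.09,0.006],[0,0,-0.005],-1],[[-0.004,0.12,0.006],[0,0,-0.005],-1],[[-0.005,0.15,0.006],[0,0,-0.005],-1],[[-0.006,0.18,0.005],[0,0,-0.005],-1],[[-0.007,0.21,0.005],[0,0,-0.005],-1],[[-0.008,0.24,0.005],[0,0,-0.005],-1],[[-0.009,0.26,0.005],[0,0,-0.005],-1],[[-0.01,0.28,0.005],[0,0,-0.005],-1],[[-0.01,0.29,0.005],[0,0,-0.005],-1],[[-0.01,0.29,0.005],[0,0,-0.005],-1]]' >/dev/null; python3 st.py
python3 -c "
from h import *
half(lo=(284,304),hi=(311,325))"
python3 -m jog '[[[0,0,0.01],[0,0,0],-1],[[0,0,0.03],[0,0,0],-1],[[0,0,0.1],[0,0,0],-1],[[0,0,0.4],[0,0,0],-1],[[0,-0.4,0.7],[0,0,0],-1],[[0,-0.9,1],[0,0,0],-1]]' | egrep 'clock|contact'
python3 -m jog '[[[0,-0.5,0],[0,0,0],-1],[[0,-1,0],[0,0,0],-1]]' | egrep 'clock'
python3 -m jog '[[[0,-0.5,0],[0,0,0],-1],[[0,-1,0],[0,0,0],-1]]' | egrep 'clock'
python3 -m jog '[[[0,-0.3,0],[0,0,0],-1],[[0,-0.6,0],[0,0,0],-1],[[0,-0.6,0],[0,0,0],-1]]' | egrep 'clock|posi'
python3 - <<'E'
from h import *
im=half(lo=(284,304),hi=(311,325),r=(168,222)); np.savez("t5.npz",**im)
cv2.imwrite("pics/c5.png",cv2.resize(im["frame"][90:240,230:430,::-1],None,fx=4,fy=4,interpolation=cv2.INTER_CUBIC))
E
```

```text
tq [ 0.15  2.37 -0.07] F [-9.8  0.5 20.2] yaw 0.0446 q [ 0.7227 -0.6911 -0.0041  0.0051] [590.1  10.4  76.5]
L slope 0.0515 y@543 40.1 y@xm 36.7 xm 478.0 res 0.25 20
R slope 0.0425 y@543 -46.0 y@xm -48.8 xm 476.0 res 0.39 20
mid slope 0.04701275433553384 y@477 -6.02840513671357 y@534 -3.3486781395881415
clock: 31.15
contact_force: [1.3, -0.7, 0.5]
clock: 31.35
clock: 31.55
clock: 31.85
position: [590.4, -335.9, 167.4]
L slope 0.0445 y@543 39.6 y@xm 39.6 xm 542.0 res 0.3 54
R slope 0.0186 y@543 -44.8 y@xm -44.6 xm 555.0 res 1.44 46
mid slope 0.031521086789596246 y@477 -4.662599319010027 y@534 -2.8658973720030403
```

View pics/c5.png

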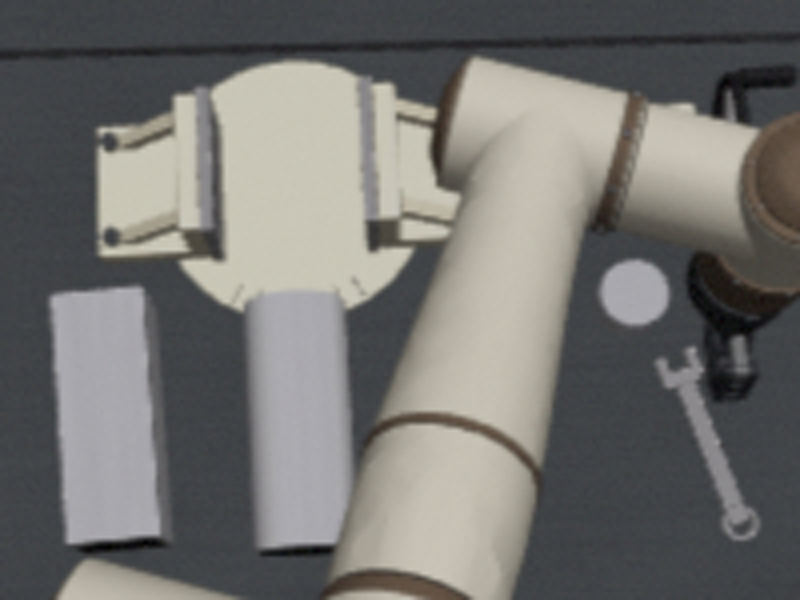

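The crop shows the tube at (300,420), lined up with the vise opening at (290,180), and the bystanders have not moved. The arm clips the lower right edge, so I do a final numeric check on clean rows.

```bash
python3 - <<'E'
from h import *
im=dict(np.load("t5.npz")); g=im["frame"].astype(float).mean(2)
L=fit([ray(im,edge(g[v],284,304),v,45) for v in range(175,222)],"L")
R=fit([ray(im,edge(g[v],311,322),v,45) for v in range(173,206)],"R")
for x in(440,545,650): print(x,((np.polyval(L,x)+np.polyval(R,x))/2).round(1),"axis",round(4.5+.0365*(x-763),1))
im2=get_image("side"); P=pts(im2)
q=P[(P[...,2]>70)&(P[...,2]<97)&(P[...,0]>440)&(P[...,0]<650)&(abs(P[...,1])<60)]
t=q[q[:,2]>85]; print("side cap y vs x",np.polyfit(t[:,0]-545,t[:,1],1).round(3),len(t))
E
```

```text
L slope 0.0451 y@543 39.6 y@xm 39.0 xm 529.0 res 0.24 47
R slope 0.0409 y@543 -45.8 y@xm -45.1 xm 560.0 res 0.43 33
440 -7.5 axis -7.3
545 -3.0 axis -3.5
650 1.5 axis 0.4
side cap y vs x [ 0.043 -6.685] 481
```

```bash
python3 -c "
from bench import *
print(job_done())"
```

```text
the job is handed in; nothing more can be done
None
```

The round tube was rolled into line with the vise opening and the job is handed in: it lies about 0.5 mm off the vise's centre line and about 0.4° off its direction, at rest with the arm clear. During one press the wrist force briefly reached 35 N.

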